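# Pull the tapped bearing plug from the deck casting

## Task

Take the red-handled puller rod from its wooden stand, feel or look for the slot of the steel nut in the square brass plug of the grey casting, put the rod's cross pin through it until the collar sits down, and screw it in clockwise until it holds, without forcing it. Draw the plug straight up out of the casting on the rod, and set it down gently and upright on the floor of the blue parts tray, leave the rod standing in it, and let go. Do not disturb the loose things on the cabinet top.

Things in the scene. Friction and masses are not known exactly. Their poses are not given: they have to be found in the camera images.
- rod: steel puller rod with red grip bar, 72 mm tall, 90 g, upright in the stand (collar resting on its top). Origin at the lower tip on the axis, z up. 6 mm shank; cross pin near the tip, 5 mm thick, 20 mm long along x, centre at z = 3 mm; collar 26 mm dia from z = 15 to 20 mm, then an 11 mm neck. Alike under a half turn about z. Its tip starts 15 mm below the stand's top
- rod_grip (a point): on the rod's axis, z = 58 mm, where to pinch the red grip bar: 36 mm long along the rod's x (parallel to the pin), 14 mm thick along y, from z = 40 to 72 mm; pinch across y
- plug: brass plug 50 x 50 mm, 26 mm high, 0.3 kg with its nut, flush in the casting's square well, where it cannot turn. Origin at the centre of its underside, z up. In its centre sits a steel thread nut, 28 x 27 mm, level with its top, wedged fast at any angle. Sprung pads hold the plug: 8 to 20 N draws it for the first 14 mm; clear after 26 mm
- plug_top (a point): centre of the nut's slot, at the plug's top (z = 26 mm). Slot 24 mm long, 8 mm wide; its length lies at an unmeasured angle, 17 to 163 degrees counter-clockwise from the plug's x: look, or try by light touches 16 degrees apart. Collar down on the nut (pin centre 12 mm deep), the rod turns clockwise from above under a thread lip to a hard stop after about 90 degrees (0.4 mm play), not the other way
- casting: fixed grey transport casting, 150 x 120 mm, 46 mm high, flat top. Origin at the centre of its underside; the well, 51.5 mm square and 26 mm deep, is at its centre, squared to its x and y
- stand: fixed wooden stand 70 x 70 x 30 mm with a 22 mm hole in the centre of its top that holds the rod loosely. Origin at the centre of its underside
- tray: fixed blue open parts tray, outside 140 (x) x 120 (y) mm, rim 18 mm high, walls and floor 4 mm thick. Origin at the centre of its underside
- panel: grey aluminium front panel, 100 x 240 x 5 mm, lying flat; loose bystander, origin at the centre of its underside
- roller: black ebonite pinch roller, 24 mm dia, 21 mm high, standing; loose bystander, origin at the centre of its underside
- spindle: nickel-plated reel spindle, 44 mm dia foot, 42 mm high, standing; loose bystander, origin at the centre of its underside
- stick: yellow plastic head-cleaning stick, 145 mm long, 6 mm thick, lying along its x; loose bystander, origin at the centre of its underside
- driver: small screwdriver, 150 mm long, lying along its x; loose bystander, origin at the centre of its underside
Things that resemble listed ones, but are neither listed nor needed, are in the scene too. What is shaped like the rod but pink or purple is not meant.

How it is judged:
By the outcome, as a careful person would: the job done as asked, in the order asked, and still so for the second after the job is handed in, with the robot touching nothing.
It also fails if it takes over 72 s, if anything falls off the work surface, if the arm or the gripper's body presses on something with over 40 N, if the wrist force passes 120 N, or if a joint passes its speed limit or range.

## Robot

A 6-joint arm with a two-finger parallel gripper is mounted at the origin on the work surface. World frame = base frame: x ahead of the robot, y to its left, z up, the work surface at z = 0. Lengths are in m, angles in rad, forces in N, time in s.
With the tool pointing down it reaches from about 0.35 to 0.775 m from the base axis. Payload 7.3 kg.
Tool frame: the origin (TCP) lies midway between the tips of the shut fingers; the grasp point (between the pads) lies 19 mm behind it; z points along the fingers, y is the line along which they close (so a half turn about z gives the same grasp; the last joint's range is limited). The gripper opens to 92 mm and grips with 3 to 60 N. Pads are 19 mm wide; open, the fingers measure 130 mm over their backs; the gripper's body (75 mm by 190 mm) begins 47 mm behind the grasp point.
Start: joints at [0.981, 0.342, 1.524, -0, 1.275, -0.146], TCP at [0.225, 0.474, 0.227] pointing down, gripper open.
Joint ranges: [-2.53, 2.53], [-0.77, 2.02], [0.04, 2.7], [-1, 4.14], [0.28, 2.66], [-3.11, 3.11]. Speed limits (rad/s): [2.57, 2.57, 3.14, 3.14, 3.14, 3.14].

## Interface

Orientations are given as a rotation vector (axis times angle).
In Python, from workcell import env gives the robot as it stands.
- The arm moves only by the tool arm_command, never from a script. Its argument "plan" is a list of rows, each an object of numbers: "tx", "ty", "tz": the shift along the tool's x, y, z in cm; "rx", "ry", "rz": the turn, a rotation vector about the tool's x, y, z in degrees; "gripper": the finger opening in cm, from 0 to 9.18. A call has exactly 10 rows; each row is the pose to reach, as a shift and turn from the pose commanded when the call began, along the tool's axes at that moment; what a row does not reach only later rows make up. A row lasts 1/12 s, in which the tool goes at most 41.7 mm and 7.16 degrees, less where a joint would pass 70% of its speed; a pose out of reach is approached as far as the arm can. A call with a gripper value outside its range is refused whole. The fingers move at their own pace and stop on an object; "force" is the grip in N (left out, the last holds). Time passes only in rows, so rows that repeat a pose let the fingers close, or fill a call up. It gives the time, the measured TCP pose, the force, the opening and the grip force at its end, in the units of the state.
- env.observe(): the state, without advancing time (a new reading comes with each control period).
- env.grab_frame(name): name is "side" or "top"; returns the picture (384x512x3 uint8, red, green, blue); there is no depth.
- env.camera_model(name): a dict with "K" (3x3 intrinsics, pixels), "world_from_camera" (4x4, takes a point from camera to world coordinates). Camera axes: x right, y down, z forward; pixel columns grow to the right and rows downward; lengths in m; the calibration is good to about 2 mm. A picture is of the moment at which its call begins. camera_model takes no time and is no camera call.
- env.job_done(): hands the job in; it is judged then, once.
Trained networks look in the newest picture that a camera, given by its name, has taken for a name from the list of things; names that differ only in an ending like _2 or _b are one class to them, and where a whole thing is asked for, a point or a joint stands for the part that bears it (a point fixed in the world has none). Each returns a list of dicts, best first, with "confidence" (0 to 1); they miss things now and then, are a little off and sometimes report something else, mostly with a low value. They report only what shows in the picture. A call takes as long as a camera call. They do not tell look-alikes from the thing itself.
- env.find_in(camera, thing): "centre" ([x, y, z] in m, in the coordinates of the camera as it stood for that picture, good to about 4 mm: the middle of the surface that is visible of it).
- env.mark_of(camera, thing): "centre" ([x, y, z] in m, in the coordinates of the camera as it stood for that picture, good to about 4 mm: a listed point, or the origin of a listed thing).
The state is a dict: "clock": time; "q": joint angles; "qvel": joint speeds; "joint_efforts": joint torques, N m; "tool_pos": TCP position; "orientation": TCP orientation; "wrist_force": force on the tool from outside, world axes, zero at the start; "torque": the same for the moment, N m; "grip_width": finger opening in m; "gripper_force": force on a finger pad.
Only numpy, scipy, OpenCV 4.12 (cv2) and the standard library are available. Lean on these libraries where they do the work, as an engineer would, in place of code of your own. Each camera call takes 0.05 s, during which the arm holds its last target. There are 200 camera calls.

## Working session

There is one attempt and no reset: what is moved stays moved. The work goes in short steps, Python scripts to look and compute and a tool call to move; the robot and the scene stay as the last step left them, time stands still between calls to the robot, and variables do not carry over. Pictures are saved under pics/ and viewed, at most 10 in all, crops included, and the job is handed in when it is done.

Besides the shell and the picture viewer there is one more tool, called after "Emit:" as name([rows], argument=value, ...), one row to a line, values as JSON. arm_command: Moves the arm, as the interface text tells. Its arguments: {"type":"object","properties":{"plan":{"type":"array","items":{"type":"object","properties":{"tx":{"type":"number"},"ty":{"type":"number"},"tz":{"type":"number"},"rx":{"type":"number"},"ry":{"type":"number"},"rz":{"type":"number"},"gripper":{"type":"number"}}}},"force":{"type":"number"}},"required":["plan"]}

```bash
mkdir -p pics
cat > h.py <<'E'
import numpy as np, cv2
from workcell import env
from scipy.spatial.transform import Rotation as R
def px2w(cam,u,v,z):
    m=env.camera_model(cam);K=np.array(m["K"]);T=np.array(m["world_from_camera"])
    d=T[:3,:3]@np.linalg.solve(K,[u,v,1]);o=T[:3,3]
    return o+d*(z-o[2])/d[2]
def w2px(cam,p):
    m=env.camera_model(cam);K=np.array(m["K"]);T=np.array(m["world_from_camera"])
    c=K@(T[:3,:3].T@(np.array(p)-T[:3,3]));return c[:2]/c[2]
def marks(cam,t,f="mark_of"):
    T=np.array(env.camera_model(cam)["world_from_camera"])
    return [(np.round(T[:3,:3]@np.array(r["centre"])+T[:3,3],4).tolist(),np.round(w2px(cam,T[:3,:3]@np.array(r["centre"])+T[:3,3])).tolist(),round(r["confidence"],2)) for r in getattr(env,f)(cam,t)]
def save(name,img): cv2.imwrite("pics/"+name,np.ascontiguousarray(img[:,:,::-1]))
E
cat > a.py <<'E'
from h import *
a=env.grab_frame("side");b=env.grab_frame("top")
np.save("side0.npy",a);np.save("top0.npy",b)
save("side0.png",a);save("top0.png",b)
s=env.observe();print({k:np.round(v,3).tolist() for k,v in s.items()})
for c in("side","top"):
    m=env.camera_model(c);print(c,np.round(m["world_from_camera"],3).tolist(),np.round(m["K"]).tolist())
    for t in ("rod","rod_grip","plug_top","stand","casting","tray"): print(c,t,marks(c,t))
E
python3 a.py
```

```text
{'clock': 0.1, 'q': [0.981, 0.343, 1.525, 0.0, 1.275, -0.146], 'qvel': [0.001, -0.001, -0.004, -0.001, -0.001, -0.0], 'joint_efforts': [0.002, -43.2, -24.47, 0.072, 0.053, -0.0], 'tool_pos': [0.225, 0.474, 0.226], 'orientation': [-0.691, -3.064, 0.002], 'wrist_force': [0.208, 0.101, 0.643], 'torque': [0.018, -0.017, 0.001], 'gripper_force': 0.0, 'grip_width': 0.092}
side [[0.93, -0.269, 0.249, 0.323], [-0.366, -0.71, 0.602, -0.578], [0.015, -0.651, -0.759, 0.772], [0.0, 0.0, 0.0, 1.0]] [[445.0, 0.0, 255.0], [0.0, 445.0, 191.0], [0.0, 0.0, 1.0]]
side rod [([0.4246, -0.2265, 0.007], [230.0, 312.0], 0.7), ([0.5293, -0.258, 0.0161], [289.0, 305.0], 0.68), ([0.6018, -0.335, 0.0004], [343.0, 333.0], 0.58)]
side rod_grip [([0.4195, -0.2271, 0.0575], [226.0, 300.0], 0.87), ([0.5278, -0.2566, 0.072], [290.0, 290.0], 0.86), ([0.6, -0.341, 0.0596], [349.0, 322.0], 0.65), ([0.7194, -0.2407, -0.0023], [372.0, 270.0], 0.33)]
side plug_top [([0.5673, -0.0187, 0.0447], [260.0, 196.0], 0.84), ([0.5192, 0.2244, 0.0009], [206.0, 143.0], 0.74)]
side stand [([0.5297, -0.2553, 0.0014], [288.0, 308.0], 0.8
[... 343 characters left out ...]
.0, 1.0]] [[408.0, 0.0, 253.0], [0.0, 408.0, 190.0], [0.0, 0.0, 1.0]]
top rod [([0.5279, -0.2541, -0.0056], [355.0, 212.0], 0.75), ([0.4202, -0.2295, -0.001], [346.0, 258.0], 0.7), ([0.5958, -0.3409, -0.0017], [390.0, 185.0], 0.61), ([0.5235, -0.2554, 0.0134], [357.0, 213.0], 0.51)]
top rod_grip [([0.4214, -0.2304, 0.056], [351.0, 257.0], 0.74), ([0.5943, -0.3397, 0.0585], [398.0, 181.0], 0.59), ([0.5279, -0.26, 0.0731], [365.0, 209.0], 0.45)]
top plug_top [([0.5673, -0.0189, 0.0461], [257.0, 192.0], 0.89)]
top stand [([0.5262, -0.2548, -0.0067], [355.0, 213.0], 0.59)]
top casting [([0.5635, -0.0204, 0.0003], [258.0, 197.0], 0.69)]
top tray [([0.5158, 0.2269, -0.0002], [155.0, 216.0], 0.66)]
```

View pics/side0.png

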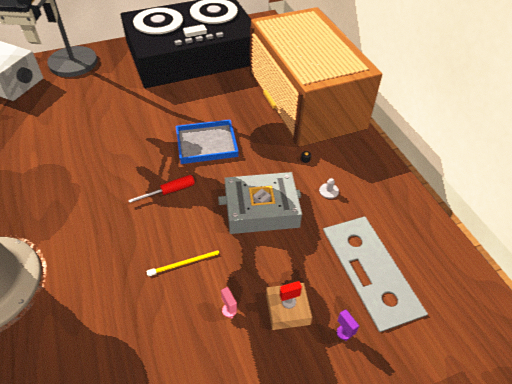

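```bash
cat > b.py <<'E'
from h import *
b=np.load("top0.npy");a=np.load("side0.npy")
A=cv2.resize(b[150:234,215:299],(390,390),interpolation=cv2.INTER_CUBIC)
B=cv2.resize(b[165:265,325:425],(390,390),interpolation=cv2.INTER_CUBIC)
save("crop0.png",np.hstack([A,B]))
C=cv2.resize(a[160:235,215:305],(400,333),interpolation=cv2.INTER_CUBIC)
D=cv2.resize(a[260:350,210:318],(400,333),interpolation=cv2.INTER_CUBIC)
save("crop1.png",np.hstack([C,D]))
E
python3 b.py
```

```text
(no output)
```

View pics/top0.png

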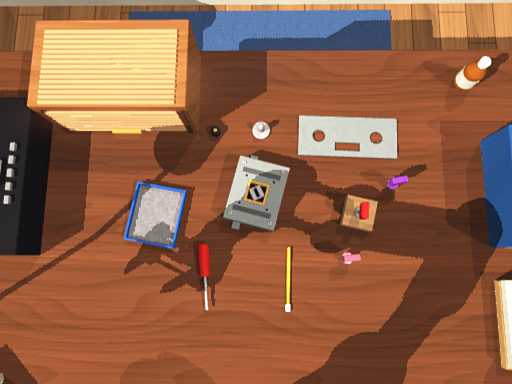

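View pics/crop0.png

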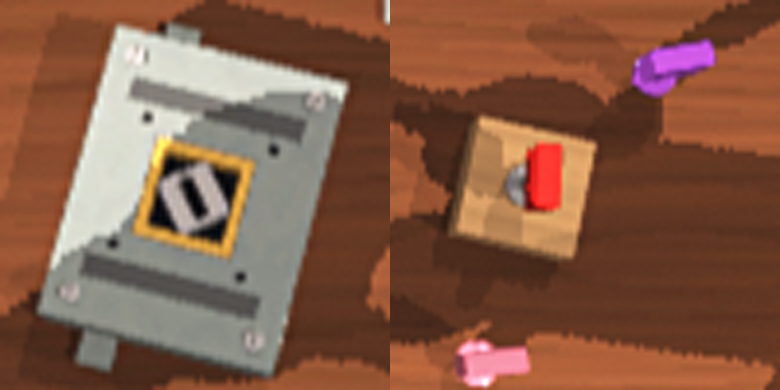

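View pics/crop1.png

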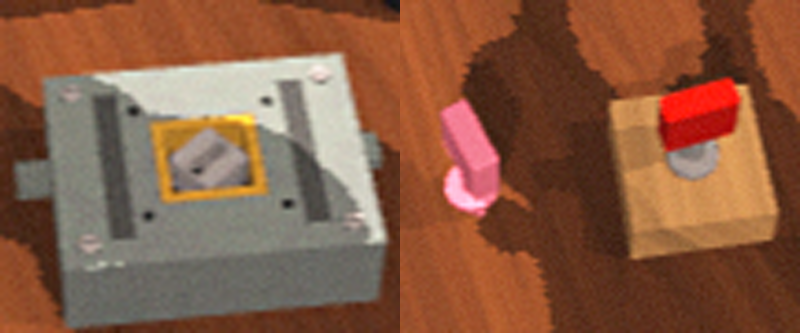

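Three candidates share the rod's shape: pink at side (228,300), red at side (290,292) / top (365,210), and purple at side (347,322). The red one is the only one standing in the wooden stand with a red grip, so it is the rod, and the enlarged crop confirms this. The casting is at top (257,193) and its nut slot is visible. The tray is at top (155,216). Next I rectify the views to measure.

```bash
cat > c.py <<'E'
from h import *
def rect(cam,img,c,z,half,n=380):
    w=np.float32([[c[0]-half,c[1]-half],[c[0]+half,c[1]-half],[c[0]-half,c[1]+half],[c[0]+half,c[1]+half]])
    # image: right=+x, up=+y
    src=np.float32([w2px(cam,[*p,z]) for p in w]);dst=np.float32([[0,n],[n,n],[0,0],[n,0]])
    return cv2.warpPerspective(img,cv2.getPerspectiveTransform(src,dst),(n,n),flags=cv2.INTER_CUBIC)
if __name__=="__main__":
    S,T=np.load("side0.npy"),np.load("top0.npy")
    rows=[]
    C=(0.567,-0.019);G=(0.527,-0.2555)
    t=[rect(c,i,C,0.046,0.035,290) for c,i in(("top",T),("side",S))]+[rect(c,i,G,0.087,0.035,290) for c,i in(("top",T),("side",S))]
    save("rect.png",np.vstack([np.hstack(t[:2]),np.hstack(t[2:])]))
E
python3 c.py
```

```text
(no output)
```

View pics/rect.png

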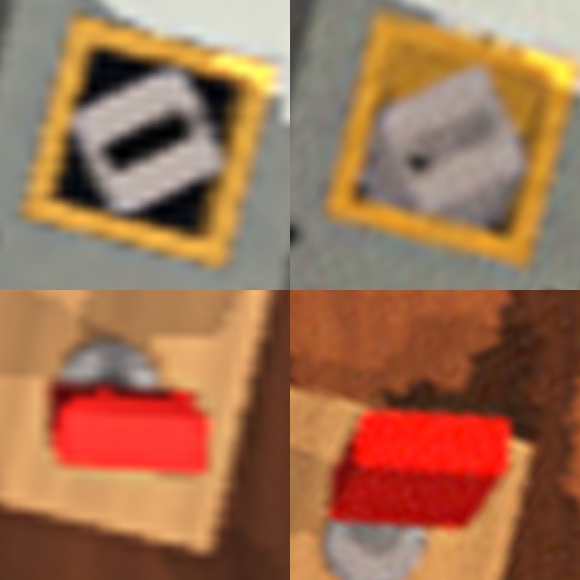

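The rectified views use 4.14 px/mm. The slot runs at about +25° in world, centred at tile pixel (147,141), i.e. about (0.5675, -0.018). The red grip's top face is centred near (0.525, -0.257) with its long axis at about -2.5°. I'll approach above the rod.

Emit:
arm_command([
  {"tx": -4,"ty": -3.6,"tz": 0.5,"rz": -3,"gripper": 5},
  {"tx": -7,"ty": -6.3,"tz": 1,"rz": -6,"gripper": 5},
  {"tx": -10,"ty": -9,"tz": 1.5,"rz": -9,"gripper": 5},
  {"tx": -13,"ty": -11.7,"tz": 2,"rz": -12,"gripper": 5},
  {"tx": -16,"ty": -14.4,"tz": 2.5,"rz": -15,"gripper": 5},
  {"tx": -19,"ty": -17.1,"tz": 3,"rz": -18,"gripper": 5},
  {"tx": -22,"ty": -19.8,"tz": 3.5,"rz": -20,"gripper": 5},
  {"tx": -25,"ty": -22.5,"tz": 4,"rz": -23,"gripper": 5},
  {"tx": -28,"ty": -25.2,"tz": 4.5,"rz": -23,"gripper": 5},
  {"tx": -31,"ty": -27.9,"tz": 5,"rz": -23,"gripper": 5},
])

```text
validation failed for argument at $.pl...
```

```bash
cat > d.py <<'E'
from h import *
import sys
def delta(p,ya=None):
    s=env.observe();Rt=R.from_rotvec(s["orientation"]);M=Rt.as_matrix()
    d=M.T@(np.array(p)-s["tool_pos"])*100
    if ya is None: ya=np.degrees(np.arctan2(M[1,1],M[0,1]))
    a=np.radians(ya);y=np.array([np.cos(a),np.sin(a),0]);z=np.array([0,0,-1.]);x=np.cross(y,z)
    rv=np.degrees((Rt.inv()*R.from_matrix(np.c_[x,y,z])).as_rotvec())
    print("t",s["clock"],"pos",np.round(s["tool_pos"],4),"ya",np.round(np.degrees(np.arctan2(M[1,1],M[0,1])),2),"q6",round(s["q"][5],2),"F",np.round(s["wrist_force"],1),"w",round(s["grip_width"],4),"gf",s["gripper_force"])
    print("shift cm",np.round(d,2),"rot deg",np.round(rv,2))
if __name__=="__main__":
    v=[float(k) for k in sys.argv[1:]];delta(v[:3],v[3] if len(v)>3 else None)
E
python3 d.py .525 -.257 .13 87.5
```

```text
t 0.7 pos [0.2254 0.4742 0.2268] ya 64.57 q6 -0.15 F [ 0.3  0.2 -0.4] w 0.0917 gf 0.0
shift cm [-58.45 -53.17   9.67] rot deg [ 1.000e-02  0.000e+00 -2.293e+01]
```

Emit:
arm_command([
  {"tx": -4,"ty": -3.6,"tz": 0.5,"rx": 0,"ry": 0,"rz": -3,"gripper": 5},
  {"tx": -7,"ty": -6.3,"tz": 1,"rx": 0,"ry": 0,"rz": -6,"gripper": 5},
  {"tx": -10,"ty": -9,"tz": 1.5,"rx": 0,"ry": 0,"rz": -9,"gripper": 5},
  {"tx": -13,"ty": -11.7,"tz": 2,"rx": 0,"ry": 0,"rz": -12,"gripper": 5},
  {"tx": -16,"ty": -14.4,"tz": 2.5,"rx": 0,"ry": 0,"rz": -15,"gripper": 5},
  {"tx": -19,"ty": -17.1,"tz": 3,"rx": 0,"ry": 0,"rz": -18,"gripper": 5},
  {"tx": -22,"ty": -19.8,"tz": 3.5,"rx": 0,"ry": 0,"rz": -20,"gripper": 5},
  {"tx": -25,"ty": -22.5,"tz": 4,"rx": 0,"ry": 0,"rz": -23,"gripper": 5},
  {"tx": -28,"ty": -25.2,"tz": 4.5,"rx": 0,"ry": 0,"rz": -23,"gripper": 5},
  {"tx": -31,"ty": -27.9,"tz": 5,"rx": 0,"ry": 0,"rz": -23,"gripper": 5},
], force=20)

```text
clock: 1.53
tool_pos: [0.3847, 0.0903, 0.1773]
orientation: [0.066, 3.14, 0.0]
wrist_force: [-0.3, 1.2, -0.7]
grip_width: 0.0504
gripper_force: 0.0
```

Emit:
arm_command([
  {"tx": -1.6,"ty": -3.5,"tz": 0.3,"rx": 0,"ry": 0,"rz": 0,"gripper": 5},
  {"tx": -3.2,"ty": -7,"tz": 0.6,"rx": 0,"ry": 0,"rz": 0,"gripper": 5},
  {"tx": -4.8,"ty": -10.5,"tz": 1,"rx": 0,"ry": 0,"rz": 0,"gripper": 5},
  {"tx": -6.4,"ty": -14,"tz": 1.5,"rx": 0,"ry": 0,"rz": 0,"gripper": 5},
  {"tx": -8,"ty": -17.5,"tz": 2,"rx": 0,"ry": 0,"rz": 0,"gripper": 5},
  {"tx": -9.6,"ty": -21,"tz": 2.6,"rx": 0,"ry": 0,"rz": 0,"gripper": 5},
  {"tx": -11.2,"ty": -24.5,"tz": 3.2,"rx": 0,"ry": 0,"rz": 0,"gripper": 5},
  {"tx": -12.8,"ty": -28,"tz": 3.8,"rx": 0,"ry": 0,"rz": 0,"gripper": 5},
  {"tx": -14.2,"ty": -31.2,"tz": 4.2,"rx": 0,"ry": 0,"rz": 0,"gripper": 5},
  {"tx": -15.5,"ty": -34.1,"tz": 4.7,"rx": 0,"ry": 0,"rz": 0,"gripper": 5},
])

```text
clock: 2.37
tool_pos: [0.5252, -0.2575, 0.1298]
orientation: [0.068, 3.14, -0.0]
wrist_force: [0.3, 0.6, 0.7]
grip_width: 0.0501
gripper_force: 0.0
```

```bash
python3 d.py .525 -.257 .054 87.5
```

```text
t 2.3667 pos [ 0.5252 -0.2575  0.1298] ya 87.52 q6 -2.11 F [0.3 0.6 0.7] w 0.0501 gf 0.0
shift cm [0.02 0.05 7.58] rot deg [-0.01  0.02  0.02]
```

Emit:
arm_command([
  {"tx": 0,"ty": 0,"tz": 1,"rx": 0,"ry": 0,"rz": 0,"gripper": 5},
  {"tx": 0,"ty": 0,"tz": 2.2,"rx": 0,"ry": 0,"rz": 0,"gripper": 5},
  {"tx": 0,"ty": 0,"tz": 3.4,"rx": 0,"ry": 0,"rz": 0,"gripper": 4},
  {"tx": 0,"ty": 0,"tz": 4.6,"rx": 0,"ry": 0,"rz": 0,"gripper": 4},
  {"tx": 0,"ty": 0,"tz": 5.8,"rx": 0,"ry": 0,"rz": 0,"gripper": 4},
  {"tx": 0,"ty": 0,"tz": 6.8,"rx": 0,"ry": 0,"rz": 0,"gripper": 4},
  {"tx": 0,"ty": 0,"tz": 7.4,"rx": 0,"ry": 0,"rz": 0,"gripper": 4},
  {"tx": 0,"ty": 0,"tz": 7.6,"rx": 0,"ry": 0,"rz": 0,"gripper": 3},
  {"tx": 0,"ty": 0,"tz": 7.6,"rx": 0,"ry": 0,"rz": 0,"gripper": 2.4},
  {"tx": 0,"ty": 0,"tz": 7.6,"rx": 0,"ry": 0,"rz": 0,"gripper": 2},
])

```text
clock: 3.2
tool_pos: [0.525, -0.2551, 0.0546]
orientation: [0.066, 3.14, -0.001]
wrist_force: [0.7, 0.3, 0.5]
grip_width: 0.0241
gripper_force: 0.0
```

Emit:
arm_command([
  {"tx": 0,"ty": 0,"tz": 0,"rx": 0,"ry": 0,"rz": 0,"gripper": 1.2},
  {"tx": 0,"ty": 0,"tz": 0,"rx": 0,"ry": 0,"rz": 0,"gripper": 0.8},
  {"tx": 0,"ty": 0,"tz": 0,"rx": 0,"ry": 0,"rz": 0,"gripper": 0.4},
  {"tx": 0,"ty": 0,"tz": 0,"rx": 0,"ry": 0,"rz": 0,"gripper": 0},
  {"tx": 0,"ty": 0,"tz": 0,"rx": 0,"ry": 0,"rz": 0,"gripper": 0},
  {"tx": 0,"ty": 0,"tz": 0,"rx": 0,"ry": 0,"rz": 0,"gripper": 0},
  {"tx": 0,"ty": 0,"tz": 0,"rx": 0,"ry": 0,"rz": 0,"gripper": 0},
  {"tx": 0,"ty": 0,"tz": 0,"rx": 0,"ry": 0,"rz": 0,"gripper": 0},
  {"tx": 0,"ty": 0,"tz": 0,"rx": 0,"ry": 0,"rz": 0,"gripper": 0},
  {"tx": 0,"ty": 0,"tz": 0,"rx": 0,"ry": 0,"rz": 0,"gripper": 0},
], force=40)

```text
clock: 4.03
tool_pos: [0.525, -0.2553, 0.0547]
orientation: [0.067, 3.14, -0.001]
wrist_force: [-0.5, -0.0, 5.4]
grip_width: 0.0136
gripper_force: 40.0
```

Emit:
arm_command([
  {"tx": 0,"ty": 0,"tz": -0.4,"rx": 0,"ry": 0,"rz": 0,"gripper": 0},
  {"tx": 0,"ty": 0,"tz": -1,"rx": 0,"ry": 0,"rz": 0,"gripper": 0},
  {"tx": 0,"ty": 0,"tz": -1.8,"rx": 0,"ry": 0,"rz": 0,"gripper": 0},
  {"tx": 0,"ty": 0,"tz": -2.6,"rx": 0,"ry": 0,"rz": 0,"gripper": 0},
  {"tx": 0,"ty": 0,"tz": -3.6,"rx": 0,"ry": 0,"rz": 0,"gripper": 0},
  {"tx": 0,"ty": 0,"tz": -4.6,"rx": 0,"ry": 0,"rz": 0,"gripper": 0},
  {"tx": 0,"ty": 0,"tz": -5.6,"rx": 0,"ry": 0,"rz": 0,"gripper": 0},
  {"tx": 0,"ty": 1,"tz": -6.4,"rx": 0,"ry": 0,"rz": 0,"gripper": 0},
  {"tx": -0.5,"ty": 2.5,"tz": -7,"rx": 0,"ry": 0,"rz": -2,"gripper": 0},
  {"tx": -1,"ty": 4.5,"tz": -7,"rx": 0,"ry": 0,"rz": -5,"gripper": 0},
])

```text
clock: 4.87
tool_pos: [0.5373, -0.2108, 0.1262]
orientation: [-0.07, 3.138, -0.002]
wrist_force: [-0.3, -0.3, -1.0]
grip_width: 0.0138
gripper_force: 40.0
```

```bash
python3 d.py .568 -.018 .11 115
```

```text
t 4.8667 pos [ 0.5373 -0.2108  0.1262] ya 92.56 q6 -2.12 F [-0.3 -0.3 -1. ] w 0.0138 gf 39.99885320663452
shift cm [-3.92 19.12  1.6 ] rot deg [ -0.12   0.13 -22.44]
```

Emit:
arm_command([
  {"tx": -0.4,"ty": 2.2,"tz": 0,"rx": 0,"ry": 0,"rz": -3,"gripper": 0},
  {"tx": -0.9,"ty": 4.7,"tz": 0,"rx": 0,"ry": 0,"rz": -6,"gripper": 0},
  {"tx": -1.4,"ty": 7.2,"tz": 0,"rx": 0,"ry": 0,"rz": -9,"gripper": 0},
  {"tx": -2,"ty": 9.8,"tz": 0,"rx": 0,"ry": 0,"rz": -12,"gripper": 0},
  {"tx": -2.5,"ty": 12.4,"tz": 0.3,"rx": 0,"ry": 0,"rz": -15,"gripper": 0},
  {"tx": -3,"ty": 15,"tz": 0.7,"rx": 0,"ry": 0,"rz": -18,"gripper": 0},
  {"tx": -3.4,"ty": 17,"tz": 1.1,"rx": 0,"ry": 0,"rz": -21,"gripper": 0},
  {"tx": -3.7,"ty": 18.4,"tz": 1.4,"rx": 0,"ry": 0,"rz": -22.4,"gripper": 0},
  {"tx": -3.9,"ty": 19.1,"tz": 1.6,"rx": 0,"ry": 0,"rz": -22.4,"gripper": 0},
  {"tx": -3.9,"ty": 19.1,"tz": 1.6,"rx": 0,"ry": 0,"rz": -22.4,"gripper": 0},
])

```text
clock: 5.7
tool_pos: [0.5668, -0.0161, 0.1082]
orientation: [0.681, -3.067, -0.001]
wrist_force: [-0.1, -0.2, -0.7]
grip_width: 0.0139
gripper_force: 40.0
```

```bash
cat > e.py <<'E'
from h import *
from c import rect
a=env.grab_frame("side");b=env.grab_frame("top");np.save("side1.npy",a);np.save("top1.npy",b)
s=env.observe();p=s["tool_pos"]
print(np.round(p,4))
for c in("side","top"): print(c,marks(c,"rod_grip"),"tip at",w2px(c,[p[0],p[1],p[2]-.039]))
A=cv2.resize(a[145:235,205:315],(476,390),interpolation=cv2.INTER_CUBIC)
B=cv2.resize(b[155:230,225:285],(312,390),interpolation=cv2.INTER_CUBIC)
save("hover.png",np.hstack([A,B]))
E
python3 e.py; python3 d.py .568 -.018 .09 115
```

```text
[ 0.567  -0.0181  0.1084]
side [([0.4217, -0.2286, 0.0581], [228.0, 300.0], 0.81), ([0.5988, -0.3382, 0.058], [348.0, 321.0], 0.79), ([0.5726, -0.0147, 0.1298], [263.0, 167.0], 0.55)] tip at [260.03447125 188.5120686 ]
top [([0.4217, -0.2292, 0.0521], [351.0, 257.0], 0.65), ([0.5925, -0.3351, 0.0594], [396.0, 181.0], 0.58)] tip at [256.10571767 190.74001553]
t 5.9 pos [ 0.567  -0.0188  0.1085] ya 114.89 q6 -2.17 F [-0.3 -0.5 -0.8] w 0.0138 gf 39.99908208847046
shift cm [-0.12  0.04  1.85] rot deg [-0.02  0.02 -0.11]
```

View pics/hover.png

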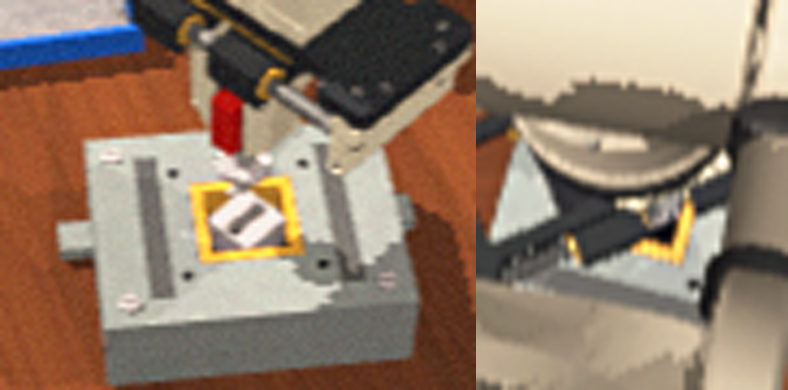

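The side crop shows the rod's pin tip at crop (245,178), above and behind the nut slot at crop (248,220). I'll enlarge the side view to measure both in the same camera.

```bash
cat > f.py <<'E'
from h import *
a=np.load("side1.npy")
A=cv2.resize(a[160:210,235:293],(696,600),interpolation=cv2.INTER_CUBIC)
save("hover2.png",A)
p=np.array([.567,-.0185,.1083])
for dx,dz in((0,-.036),(0.01,-.036),(-.01,-.036),(0,-.039),(0,-.024),(0,-.019+.014)):
    th=np.radians(25);q=p+[dx*np.cos(th),dx*np.sin(th),dz]
    print(dx,dz,np.round((w2px("side",q)-[235,160])*12,0))
E
python3 f.py
```

```text
0 -0.036 [302. 333.]
0.01 -0.036 [341. 302.]
-0.01 -0.036 [262. 364.]
0 -0.039 [301. 344.]
0 -0.024 [304. 287.]
0 -0.004999999999999999 [306. 213.]
```

View pics/hover2.png

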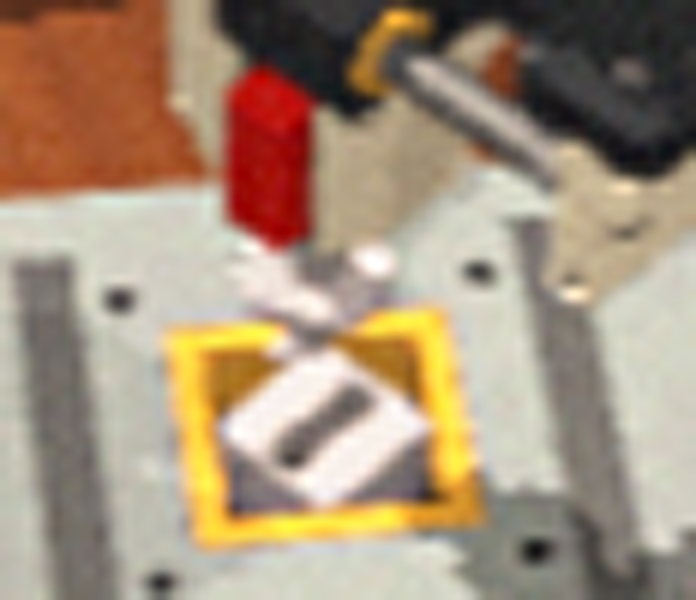

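```bash
cat > g.py <<'E'
from h import *
p=np.array([.567,-.0185,.1083-.039]);th=np.radians(24.9);ex=np.array([np.cos(th),np.sin(th),0]);ey=np.array([-ex[1],ex[0],0])
def P(x,y,z): return np.round((w2px("side",p+x*ex+y*ey+[0,0,z])-[235,160]+.5)*12-.5,0)
for n,q in {"TL":(-.018,.007,.072),"TM":(-.018,-.007,.072),"BL":(-.018,.007,.04),"BM":(-.018,-.007,.04),"far BM":(.018,-.007,.04),"farTM":(.018,-.007,.072),"collar top L":(-.0116,.0058,.02),"collar c":(0,0,.02),"pinL":(-.01,0,.003),"pinR":(.01,0,.003),"tip":(0,0,0)}.items(): print(n,P(*q))
w=px2w("side",235+(325.5+.5)/12-.5,160+(425.5)/12-.5,.046);print(w)
for a,b in (((280,455),(372,393)),((222,425),(325,350)),((322,502),(430,425))):
    A,B=[px2w("side",235+k[0]/12-.5,160+k[1]/12-.5,.046) for k in(a,b)];print(np.degrees(np.arctan2(*(B-A)[1::-1])),np.linalg.norm(B-A))
E
python3 g.py
```

```text
TL [211.  97.]
TM [273. 141.]
BL [209. 229.]
BM [269. 273.]
far BM [415. 159.]
farTM [423.  27.]
collar top L [238. 292.]
collar c [310. 273.]
pinL [268. 370.]
pinR [347. 308.]
tip [307. 350.]
[ 0.57155868 -0.01753318  0.046     ]
20.088838598165285 0.022061616906311032
22.594390173775697 0.025724337980326764
21.314957115490405 0.026409095887461986
```

Emit:
arm_command([
  {"tx": -0.12,"ty": 0,"tz": 0.5,"rx": 0,"ry": 0,"rz": 0.7,"gripper": 0},
  {"tx": -0.24,"ty": 0,"tz": 1,"rx": 0,"ry": 0,"rz": 1.4,"gripper": 0},
  {"tx": -0.24,"ty": 0,"tz": 1.4,"rx": 0,"ry": 0,"rz": 1.4,"gripper": 0},
  {"tx": -0.24,"ty": 0,"tz": 1.7,"rx": 0,"ry": 0,"rz": 1.4,"gripper": 0},
  {"tx": -0.24,"ty": 0,"tz": 1.9,"rx": 0,"ry": 0,"rz": 1.4,"gripper": 0},
  {"tx": -0.24,"ty": 0,"tz": 2.1,"rx": 0,"ry": 0,"rz": 1.4,"gripper": 0},
  {"tx": -0.24,"ty": 0,"tz": 2.25,"rx": 0,"ry": 0,"rz": 1.4,"gripper": 0},
  {"tx": -0.24,"ty": 0,"tz": 2.35,"rx": 0,"ry": 0,"rz": 1.4,"gripper": 0},
  {"tx": -0.24,"ty": 0,"tz": 2.45,"rx": 0,"ry": 0,"rz": 1.4,"gripper": 0},
  {"tx": -0.24,"ty": 0,"tz": 2.5,"rx": 0,"ry": 0,"rz": 1.4,"gripper": 0},
])

```text
clock: 6.73
tool_pos: [0.5692, -0.0169, 0.0831]
orientation: [-0.642, 3.075, 0.0]
wrist_force: [0.7, -0.5, -1.3]
grip_width: 0.014
gripper_force: 40.0
```

```bash
python3 d.py .5692 -.0178 .0707 113.5; python3 -c "
from h import *
print(np.round(env.observe()['torque'],2))"
```

```text
t 6.7333 pos [ 0.5692 -0.0169  0.0831] ya 113.58 q6 -2.15 F [ 0.7 -0.5 -1.3] w 0.014 gf 39.99905169010162
shift cm [ 0.04 -0.08  1.24] rot deg [0.   0.01 0.08]
[ 0.12  0.04 -0.  ]
```

No contact force 2.6 mm below the surface, so the pin is in the slot. I'll continue down until the collar seats.

Emit:
arm_command([
  {"tx": 0,"ty": 0,"tz": 0.15,"rx": 0,"ry": 0,"rz": 0,"gripper": 0},
  {"tx": 0,"ty": 0,"tz": 0.3,"rx": 0,"ry": 0,"rz": 0,"gripper": 0},
  {"tx": 0,"ty": 0,"tz": 0.45,"rx": 0,"ry": 0,"rz": 0,"gripper": 0},
  {"tx": 0,"ty": 0,"tz": 0.6,"rx": 0,"ry": 0,"rz": 0,"gripper": 0},
  {"tx": 0,"ty": 0,"tz": 0.75,"rx": 0,"ry": 0,"rz": 0,"gripper": 0},
  {"tx": 0,"ty": 0,"tz": 0.9,"rx": 0,"ry": 0,"rz": 0,"gripper": 0},
  {"tx": 0,"ty": 0,"tz": 1,"rx": 0,"ry": 0,"rz": 0,"gripper": 0},
  {"tx": 0,"ty": 0,"tz": 1.1,"rx": 0,"ry": 0,"rz": 0,"gripper": 0},
  {"tx": 0,"ty": 0,"tz": 1.17,"rx": 0,"ry": 0,"rz": 0,"gripper": 0},
  {"tx": 0,"ty": 0,"tz": 1.22,"rx": 0,"ry": 0,"rz": 0,"gripper": 0},
])

```text
clock: 7.57
tool_pos: [0.5692, -0.0169, 0.0708]
orientation: [-0.642, 3.075, 0.0]
wrist_force: [-0.3, 0.3, -0.9]
grip_width: 0.0141
gripper_force: 40.0
```

```bash
python3 d.py .5692 -.0178 .0707 113.5; python3 -c "
from h import *
print(np.round(env.observe()['torque'],2))"
```

```text
t 7.5667 pos [ 0.5692 -0.0169  0.0708] ya 113.57 q6 -2.15 F [-0.3  0.3 -0.9] w 0.0141 gf 39.99907314777374
shift cm [ 0.03 -0.08  0.01] rot deg [0.01 0.   0.07]
[ 0.06 -0.   -0.  ]
```

Emit:
arm_command([
  {"tx": 0,"ty": 0,"tz": 0.01,"rx": 0,"ry": 0,"rz": 0,"gripper": 0},
  {"tx": 0,"ty": 0,"tz": 0.02,"rx": 0,"ry": 0,"rz": 0,"gripper": 0},
  {"tx": 0,"ty": 0,"tz": 0.03,"rx": 0,"ry": 0,"rz": 0,"gripper": 0},
  {"tx": 0,"ty": 0,"tz": 0.04,"rx": 0,"ry": 0,"rz": 0,"gripper": 0},
  {"tx": 0,"ty": 0,"tz": 0.05,"rx": 0,"ry": 0,"rz": 0,"gripper": 0},
  {"tx": 0,"ty": 0,"tz": 0.06,"rx": 0,"ry": 0,"rz": 0,"gripper": 0},
  {"tx": 0,"ty": 0,"tz": 0.06,"rx": 0,"ry": 0,"rz": 0,"gripper": 0},
  {"tx": 0,"ty": 0,"tz": 0.06,"rx": 0,"ry": 0,"rz": 0,"gripper": 0},
  {"tx": 0,"ty": 0,"tz": 0.06,"rx": 0,"ry": 0,"rz": 0,"gripper": 0},
  {"tx": 0,"ty": 0,"tz": 0.06,"rx": 0,"ry": 0,"rz": 0,"gripper": 0},
])

```text
clock: 8.4
tool_pos: [0.5693, -0.0169, 0.0707]
orientation: [-0.642, 3.075, -0.0]
wrist_force: [-2.7, 0.5, 5.4]
grip_width: 0.0139
gripper_force: 40.0
```

The collar is seated, with about 6 N up. Now I'll turn it clockwise in stages, watching the side forces.

Emit:
arm_command([
  {"tx": 0,"ty": 0,"tz": -0.02,"rx": 0,"ry": 0,"rz": 3,"gripper": 0},
  {"tx": 0,"ty": 0,"tz": -0.02,"rx": 0,"ry": 0,"rz": 6,"gripper": 0},
  {"tx": 0,"ty": 0,"tz": -0.02,"rx": 0,"ry": 0,"rz": 9,"gripper": 0},
  {"tx": 0,"ty": 0,"tz": -0.02,"rx": 0,"ry": 0,"rz": 12,"gripper": 0},
  {"tx": 0,"ty": 0,"tz": -0.02,"rx": 0,"ry": 0,"rz": 15,"gripper": 0},
  {"tx": 0,"ty": 0,"tz": -0.02,"rx": 0,"ry": 0,"rz": 18,"gripper": 0},
  {"tx": 0,"ty": 0,"tz": -0.02,"rx": 0,"ry": 0,"rz": 21,"gripper": 0},
  {"tx": 0,"ty": 0,"tz": -0.02,"rx": 0,"ry": 0,"rz": 24,"gripper": 0},
  {"tx": 0,"ty": 0,"tz": -0.02,"rx": 0,"ry": 0,"rz": 27,"gripper": 0},
  {"tx": 0,"ty": 0,"tz": -0.02,"rx": 0,"ry": 0,"rz": 30,"gripper": 0},
])

```text
clock: 9.23
tool_pos: [0.5697, -0.017, 0.0707]
orientation: [0.18, 3.135, -0.0]
wrist_force: [-0.2, -1.0, 2.9]
grip_width: 0.0139
gripper_force: 40.0
```

```bash
cat > s.sh <<'E'
python3 d.py .5692 -.0169 .0707 23.5; python3 -c "
from h import *
print(np.round(env.observe()['torque'],2))"
E
sh s.sh
```

```text
t 9.2333 pos [ 0.5697 -0.017   0.0707] ya 83.42 q6 -1.62 F [-0.2 -1.   2.9] w 0.0139 gf 39.998180866241455
shift cm [ 0.05  0.   -0.  ] rot deg [4.000e-02 7.000e-02 5.992e+01]
[0.03 0.   0.07]
```

Emit:
arm_command([
  {"tx": 0,"ty": 0,"tz": 0,"rx": 0,"ry": 0,"rz": 5,"gripper": 0},
  {"tx": 0,"ty": 0,"tz": 0,"rx": 0,"ry": 0,"rz": 10,"gripper": 0},
  {"tx": 0,"ty": 0,"tz": 0,"rx": 0,"ry": 0,"rz": 15,"gripper": 0},
  {"tx": 0,"ty": 0,"tz": 0,"rx": 0,"ry": 0,"rz": 20,"gripper": 0},
  {"tx": 0,"ty": 0,"tz": 0,"rx": 0,"ry": 0,"rz": 25,"gripper": 0},
  {"tx": 0,"ty": 0,"tz": 0,"rx": 0,"ry": 0,"rz": 30,"gripper": 0},
  {"tx": 0,"ty": 0,"tz": 0,"rx": 0,"ry": 0,"rz": 34,"gripper": 0},
  {"tx": 0,"ty": 0,"tz": 0,"rx": 0,"ry": 0,"rz": 38,"gripper": 0},
  {"tx": 0,"ty": 0,"tz": 0,"rx": 0,"ry": 0,"rz": 42,"gripper": 0},
  {"tx": 0,"ty": 0,"tz": 0,"rx": 0,"ry": 0,"rz": 45,"gripper": 0},
])

```text
clock: 10.07
tool_pos: [0.5697, -0.017, 0.0707]
orientation: [1.368, 2.827, 0.001]
wrist_force: [0.9, 0.6, 2.7]
grip_width: 0.014
gripper_force: 40.0
```

```bash
sh s.sh
```

```text
t 10.0667 pos [ 0.5697 -0.017   0.0707] ya 38.37 q6 -0.83 F [0.9 0.6 2.7] w 0.014 gf 39.998459815979004
shift cm [ 0.04 -0.03 -0.  ] rot deg [ 0.06  0.04 14.87]
[-0.05  0.01 -0.01]
```

Emit:
arm_command([
  {"tx": 0,"ty": 0,"tz": 0,"rx": 0,"ry": 0,"rz": 2,"gripper": 0},
  {"tx": 0,"ty": 0,"tz": 0,"rx": 0,"ry": 0,"rz": 4,"gripper": 0},
  {"tx": 0,"ty": 0,"tz": 0,"rx": 0,"ry": 0,"rz": 6,"gripper": 0},
  {"tx": 0,"ty": 0,"tz": 0,"rx": 0,"ry": 0,"rz": 8,"gripper": 0},
  {"tx": 0,"ty": 0,"tz": 0,"rx": 0,"ry": 0,"rz": 9,"gripper": 0},
  {"tx": 0,"ty": 0,"tz": 0,"rx": 0,"ry": 0,"rz": 10,"gripper": 0},
  {"tx": 0,"ty": 0,"tz": 0,"rx": 0,"ry": 0,"rz": 11,"gripper": 0},
  {"tx": 0,"ty": 0,"tz": 0,"rx": 0,"ry": 0,"rz": 12,"gripper": 0},
  {"tx": 0,"ty": 0,"tz": 0,"rx": 0,"ry": 0,"rz": 12,"gripper": 0},
  {"tx": 0,"ty": 0,"tz": 0,"rx": 0,"ry": 0,"rz": 12,"gripper": 0},
])

```text
clock: 10.9
tool_pos: [0.5694, -0.017, 0.0707]
orientation: [1.651, 2.672, 0.0]
wrist_force: [-0.2, -0.1, 4.8]
grip_width: 0.0137
gripper_force: 40.0
```

```bash
sh s.sh
```

```text
t 10.9 pos [ 0.5694 -0.017   0.0707] ya 26.58 q6 -0.63 F [-0.2 -0.1  4.8] w 0.0137 gf 39.999979734420776
shift cm [ 0.02 -0.01 -0.  ] rot deg [0.03 0.02 3.08]
[-0.18  0.04 -0.02]
```

Emit:
arm_command([
  {"tx": 0,"ty": 0,"tz": 0,"rx": 0,"ry": 0,"rz": 0.5,"gripper": 0},
  {"tx": 0,"ty": 0,"tz": 0,"rx": 0,"ry": 0,"rz": 1,"gripper": 0},
  {"tx": 0,"ty": 0,"tz": 0,"rx": 0,"ry": 0,"rz": 1.5,"gripper": 0},
  {"tx": 0,"ty": 0,"tz": 0,"rx": 0,"ry": 0,"rz": 2,"gripper": 0},
  {"tx": 0,"ty": 0,"tz": 0,"rx": 0,"ry": 0,"rz": 2.5,"gripper": 0},
  {"tx": 0,"ty": 0,"tz": 0,"rx": 0,"ry": 0,"rz": 3,"gripper": 0},
  {"tx": 0,"ty": 0,"tz": 0,"rx": 0,"ry": 0,"rz": 3.5,"gripper": 0},
  {"tx": 0,"ty": 0,"tz": 0,"rx": 0,"ry": 0,"rz": 4,"gripper": 0},
  {"tx": 0,"ty": 0,"tz": 0,"rx": 0,"ry": 0,"rz": 4,"gripper": 0},
  {"tx": 0,"ty": 0,"tz": 0,"rx": 0,"ry": 0,"rz": 4,"gripper": 0},
])

```text
clock: 11.73
tool_pos: [0.5694, -0.017, 0.0707]
orientation: [1.744, 2.612, 0.0]
wrist_force: [0.8, -0.2, 5.6]
grip_width: 0.0142
gripper_force: 40.0
```

```bash
sh s.sh
```

```text
t 11.7333 pos [ 0.5694 -0.017   0.0707] ya 22.55 q6 -0.56 F [ 0.8 -0.2  5.6] w 0.0142 gf 40.01462638378143
shift cm [ 0.02 -0.02 -0.  ] rot deg [ 0.03  0.02 -0.95]
[-0.18 -0.14  0.19]
```

Emit:
arm_command([
  {"tx": 0,"ty": 0,"tz": 0,"rx": 0,"ry": 0,"rz": 0.4,"gripper": 0},
  {"tx": 0,"ty": 0,"tz": 0,"rx": 0,"ry": 0,"rz": 0.8,"gripper": 0},
  {"tx": 0,"ty": 0,"tz": 0,"rx": 0,"ry": 0,"rz": 1.2,"gripper": 0},
  {"tx": 0,"ty": 0,"tz": 0,"rx": 0,"ry": 0,"rz": 1.6,"gripper": 0},
  {"tx": 0,"ty": 0,"tz": 0,"rx": 0,"ry": 0,"rz": 2,"gripper": 0},
  {"tx": 0,"ty": 0,"tz": 0,"rx": 0,"ry": 0,"rz": 2,"gripper": 0},
  {"tx": 0,"ty": 0,"tz": 0,"rx": 0,"ry": 0,"rz": 2,"gripper": 0},
  {"tx": 0,"ty": 0,"tz": 0,"rx": 0,"ry": 0,"rz": 2,"gripper": 0},
  {"tx": 0,"ty": 0,"tz": 0,"rx": 0,"ry": 0,"rz": 2,"gripper": 0},
  {"tx": 0,"ty": 0,"tz": 0,"rx": 0,"ry": 0,"rz": 2,"gripper": 0},
])

```text
clock: 12.57
tool_pos: [0.5694, -0.017, 0.0707]
orientation: [1.789, 2.582, 0.0]
wrist_force: [0.7, 0.4, 4.8]
grip_width: 0.0137
gripper_force: 40.0
```

```bash
sh s.sh
```

```text
t 12.5667 pos [ 0.5694 -0.017   0.0707] ya 20.57 q6 -0.52 F [0.7 0.4 4.8] w 0.0137 gf 40.03643274307251
shift cm [ 0.01 -0.02 -0.  ] rot deg [ 0.03  0.02 -2.93]
[-0.2  -0.17  0.3 ]
```

Torque rises to 0.3 Nm at about 91°, so this is the hard stop. Now I'll draw the plug straight up with a firmer grip.

Emit:
arm_command([
  {"tx": 0,"ty": 0,"tz": 0,"rx": 0,"ry": 0,"rz": 0,"gripper": 0},
  {"tx": 0,"ty": 0,"tz": 0,"rx": 0,"ry": 0,"rz": 0,"gripper": 0},
  {"tx": 0,"ty": 0,"tz": -0.1,"rx": 0,"ry": 0,"rz": 0,"gripper": 0},
  {"tx": 0,"ty": 0,"tz": -0.2,"rx": 0,"ry": 0,"rz": 0,"gripper": 0},
  {"tx": 0,"ty": 0,"tz": -0.3,"rx": 0,"ry": 0,"rz": 0,"gripper": 0},
  {"tx": 0,"ty": 0,"tz": -0.4,"rx": 0,"ry": 0,"rz": 0,"gripper": 0},
  {"tx": 0,"ty": 0,"tz": -0.5,"rx": 0,"ry": 0,"rz": 0,"gripper": 0},
  {"tx": 0,"ty": 0,"tz": -0.6,"rx": 0,"ry": 0,"rz": 0,"gripper": 0},
  {"tx": 0,"ty": 0,"tz": -0.7,"rx": 0,"ry": 0,"rz": 0,"gripper": 0},
  {"tx": 0,"ty": 0,"tz": -0.8,"rx": 0,"ry": 0,"rz": 0,"gripper": 0},
], force=60)

```text
clock: 13.4
tool_pos: [0.5688, -0.0168, 0.0758]
orientation: [-1.788, -2.58, 0.001]
wrist_force: [7.2, -0.9, -17.9]
grip_width: 0.0139
gripper_force: 60.0
```

```bash
sh s.sh
```

```text
t 13.4 pos [ 0.5688 -0.0168  0.0758] ya 20.55 q6 -0.52 F [  7.2  -0.9 -17.9] w 0.0139 gf 60.01218616962433
shift cm [-0.02  0.03  0.51] rot deg [-0.09 -0.08 -2.95]
[-0.24 -1.64  0.26]
```

Emit:
arm_command([
  {"tx": -0.01,"ty": 0.03,"tz": -0.1,"rx": 0,"ry": 0,"rz": 0,"gripper": 0},
  {"tx": -0.02,"ty": 0.05,"tz": -0.2,"rx": 0,"ry": 0,"rz": 0,"gripper": 0},
  {"tx": -0.02,"ty": 0.05,"tz": -0.3,"rx": 0,"ry": 0,"rz": 0,"gripper": 0},
  {"tx": -0.02,"ty": 0.05,"tz": -0.4,"rx": 0,"ry": 0,"rz": 0,"gripper": 0},
  {"tx": -0.02,"ty": 0.05,"tz": -0.5,"rx": 0,"ry": 0,"rz": 0,"gripper": 0},
  {"tx": -0.02,"ty": 0.05,"tz": -0.6,"rx": 0,"ry": 0,"rz": 0,"gripper": 0},
  {"tx": -0.02,"ty": 0.05,"tz": -0.7,"rx": 0,"ry": 0,"rz": 0,"gripper": 0},
  {"tx": -0.02,"ty": 0.05,"tz": -0.8,"rx": 0,"ry": 0,"rz": 0,"gripper": 0},
  {"tx": -0.02,"ty": 0.05,"tz": -0.9,"rx": 0,"ry": 0,"rz": 0,"gripper": 0},
  {"tx": -0.02,"ty": 0.05,"tz": -1,"rx": 0,"ry": 0,"rz": 0,"gripper": 0},
])

```text
clock: 14.23
tool_pos: [0.5689, -0.0169, 0.0881]
orientation: [-1.788, -2.581, 0.001]
wrist_force: [0.7, -0.5, -8.6]
grip_width: 0.0135
gripper_force: 60.0
```

```bash
sh s.sh
```

```text
t 14.2333 pos [ 0.5689 -0.0169  0.0881] ya 20.57 q6 -0.52 F [ 0.7 -0.5 -8.6] w 0.0135 gf 60.00507473945618
shift cm [-0.02  0.03  1.74] rot deg [-0.1  -0.06 -2.93]
[-0.24 -0.22  0.14]
```

Emit:
arm_command([
  {"tx": 0,"ty": 0,"tz": -0.2,"rx": 0,"ry": 0,"rz": 0,"gripper": 0},
  {"tx": 0,"ty": 0,"tz": -0.4,"rx": 0,"ry": 0,"rz": 0,"gripper": 0},
  {"tx": 0,"ty": 0,"tz": -0.7,"rx": 0,"ry": 0,"rz": 0,"gripper": 0},
  {"tx": 0,"ty": 0,"tz": -1.1,"rx": 0,"ry": 0,"rz": 0,"gripper": 0},
  {"tx": 0,"ty": 0,"tz": -1.5,"rx": 0,"ry": 0,"rz": 0,"gripper": 0},
  {"tx": 0,"ty": 0,"tz": -1.9,"rx": 0,"ry": 0,"rz": 0,"gripper": 0},
  {"tx": 0,"ty": 0,"tz": -2.4,"rx": 0,"ry": 0,"rz": 0,"gripper": 0},
  {"tx": 0,"ty": 0,"tz": -2.9,"rx": 0,"ry": 0,"rz": 0,"gripper": 0},
  {"tx": 0,"ty": 0,"tz": -3.3,"rx": 0,"ry": 0,"rz": 0,"gripper": 0},
  {"tx": 0,"ty": 0,"tz": -3.5,"rx": 0,"ry": 0,"rz": 0,"gripper": 0},
])

```text
clock: 15.07
tool_pos: [0.57, -0.017, 0.1245]
orientation: [1.788, 2.582, 0.001]
wrist_force: [-0.5, 0.1, -4.9]
grip_width: 0.0138
gripper_force: 60.0
```

```bash
cat > t.py <<'E'
from h import *
from c import rect
a=env.grab_frame("side");save("lift.png",cv2.resize(a[120:260,150:330],(720,560)))
S,T=np.load("side0.npy"),np.load("top0.npy")
C=(0.519,0.225)
for c,i in(("top",T),("side",S)):
    r=rect(c,i,C,0.018,0.1,400).astype(int)
    m=((r[...,2]>r[...,0]+60)&(r[...,2]>90)).astype(np.uint8)
    k=cv2.findContours(m,0,2)[0];k=max(k,key=cv2.contourArea)
    (cx,cy),wh,an=cv2.minAreaRect(k);print(c,C[0]+cx/2000-.1,C[1]+.1-cy/2000,np.array(wh)/2,an)
E
python3 t.py; python3 d.py .519 .225 .12
```

```text
top 0.517833724975586 0.22280606079101564 [141.98667908 124.37692261] 10.145543098449707
side 0.5195599441528321 0.2168968505859375 [142.62658691 138.84806824] 10.43747615814209
t 15.1167 pos [ 0.5701 -0.017   0.1246] ya 20.57 q6 -0.52 F [-0.5 -0.4 -2.7] w 0.0135 gf 59.998095631599426
shift cm [24.45  3.72  0.44] rot deg [ 0.08  0.04 -0.  ]
```

View pics/lift.png

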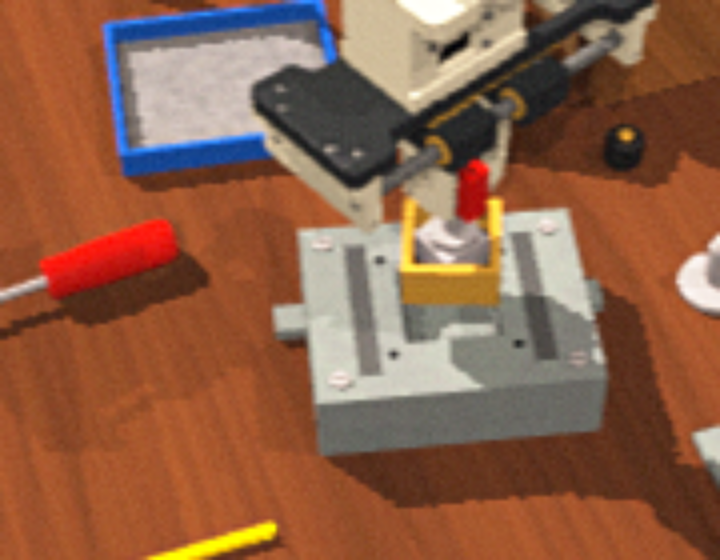

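The picture shows the plug hanging level on the rod at picture (450,250), clear of the well. The tray is at upper left, free and empty. I'll carry the plug over it.

Emit:
arm_command([
  {"tx": 0.7,"ty": 0.1,"tz": 0,"rx": 0,"ry": 0,"rz": 0,"gripper": 0},
  {"tx": 2,"ty": 0.3,"tz": 0,"rx": 0,"ry": 0,"rz": 0,"gripper": 0},
  {"tx": 4,"ty": 0.6,"tz": 0,"rx": 0,"ry": 0,"rz": 0,"gripper": 0},
  {"tx": 6.5,"ty": 1,"tz": 0,"rx": 0,"ry": 0,"rz": 0,"gripper": 0},
  {"tx": 9,"ty": 1.4,"tz": 0,"rx": 0,"ry": 0,"rz": 0,"gripper": 0},
  {"tx": 11.5,"ty": 1.8,"tz": 0,"rx": 0,"ry": 0,"rz": 0,"gripper": 0},
  {"tx": 14,"ty": 2.1,"tz": 0,"rx": 0,"ry": 0,"rz": 0,"gripper": 0},
  {"tx": 16.5,"ty": 2.5,"tz": 0,"rx": 0,"ry": 0,"rz": 0,"gripper": 0},
  {"tx": 19,"ty": 2.9,"tz": 0,"rx": 0,"ry": 0,"rz": 0,"gripper": 0},
  {"tx": 21,"ty": 3.2,"tz": 0,"rx": 0,"ry": 0,"rz": 0,"gripper": 0},
])

```text
clock: 15.95
tool_pos: [0.5243, 0.1938, 0.1232]
orientation: [-1.787, -2.582, 0.0]
wrist_force: [-0.1, -0.2, -4.3]
grip_width: 0.0136
gripper_force: 60.0
```

```bash
python3 d.py .519 .223 .08
```

```text
t 15.95 pos [0.5243 0.1938 0.1232] ya 20.64 q6 -0.14 F [-0.1 -0.2 -4.3] w 0.0136 gf 59.99731779098511
shift cm [2.92 0.54 4.33] rot deg [-0.05 -0.06 -0.  ]
```

Emit:
arm_command([
  {"tx": 1.3,"ty": 0.2,"tz": 0,"rx": 0,"ry": 0,"rz": 0,"gripper": 0},
  {"tx": 2.3,"ty": 0.4,"tz": 0.2,"rx": 0,"ry": 0,"rz": 0,"gripper": 0},
  {"tx": 2.8,"ty": 0.5,"tz": 0.6,"rx": 0,"ry": 0,"rz": 0,"gripper": 0},
  {"tx": 2.9,"ty": 0.5,"tz": 1.2,"rx": 0,"ry": 0,"rz": 0,"gripper": 0},
  {"tx": 2.9,"ty": 0.5,"tz": 2,"rx": 0,"ry": 0,"rz": 0,"gripper": 0},
  {"tx": 2.9,"ty": 0.5,"tz": 2.8,"rx": 0,"ry": 0,"rz": 0,"gripper": 0},
  {"tx": 2.9,"ty": 0.5,"tz": 3.6,"rx": 0,"ry": 0,"rz": 0,"gripper": 0},
  {"tx": 2.9,"ty": 0.5,"tz": 4.3,"rx": 0,"ry": 0,"rz": 0,"gripper": 0},
  {"tx": 2.9,"ty": 0.5,"tz": 4.8,"rx": 0,"ry": 0,"rz": 0,"gripper": 0},
  {"tx": 2.9,"ty": 0.5,"tz": 5.2,"rx": 0,"ry": 0,"rz": 0,"gripper": 0},
])

```text
clock: 16.78
tool_pos: [0.5202, 0.2193, 0.0706]
orientation: [-1.79, -2.581, 0.001]
wrist_force: [-0.2, -0.4, -4.2]
grip_width: 0.0138
gripper_force: 60.0
```

```bash
python3 d.py .519 .223 .055
```

```text
t 16.7833 pos [0.5202 0.2193 0.0706] ya 20.54 q6 -0.1 F [-0.2 -0.4 -4.2] w 0.0138 gf 59.99788463115692
shift cm [0.39 0.01 1.56] rot deg [-0.05 -0.01 -0.  ]
```

Emit:
arm_command([
  {"tx": 0.1,"ty": 0,"tz": 0.3,"rx": 0,"ry": 0,"rz": 0,"gripper": 0},
  {"tx": 0.3,"ty": 0,"tz": 0.6,"rx": 0,"ry": 0,"rz": 0,"gripper": 0},
  {"tx": 0.4,"ty": 0,"tz": 0.8,"rx": 0,"ry": 0,"rz": 0,"gripper": 0},
  {"tx": 0.4,"ty": 0,"tz": 1,"rx": 0,"ry": 0,"rz": 0,"gripper": 0},
  {"tx": 0.4,"ty": 0,"tz": 1.15,"rx": 0,"ry": 0,"rz": 0,"gripper": 0},
  {"tx": 0.4,"ty": 0,"tz": 1.25,"rx": 0,"ry": 0,"rz": 0,"gripper": 0},
  {"tx": 0.4,"ty": 0,"tz": 1.35,"rx": 0,"ry": 0,"rz": 0,"gripper": 0},
  {"tx": 0.4,"ty": 0,"tz": 1.42,"rx": 0,"ry": 0,"rz": 0,"gripper": 0},
  {"tx": 0.4,"ty": 0,"tz": 1.48,"rx": 0,"ry": 0,"rz": 0,"gripper": 0},
  {"tx": 0.4,"ty": 0,"tz": 1.52,"rx": 0,"ry": 0,"rz": 0,"gripper": 0},
])

```text
clock: 17.62
tool_pos: [0.519, 0.2235, 0.0564]
orientation: [1.789, 2.582, 0.0]
wrist_force: [0.2, 0.3, -4.3]
grip_width: 0.0133
gripper_force: 60.0
```

```bash
python3 d.py .519 .223 .055
```

```text
t 17.6167 pos [0.519  0.2235 0.0564] ya 20.57 q6 -0.09 F [ 0.2  0.3 -4.3] w 0.0133 gf 59.998127818107605
shift cm [-0.05 -0.02  0.14] rot deg [ 0.01 -0.    0.  ]
```

Emit:
arm_command([
  {"tx": 0,"ty": 0,"tz": 0.03,"rx": 0,"ry": 0,"rz": 0,"gripper": 0},
  {"tx": 0,"ty": 0,"tz": 0.06,"rx": 0,"ry": 0,"rz": 0,"gripper": 0},
  {"tx": 0,"ty": 0,"tz": 0.08,"rx": 0,"ry": 0,"rz": 0,"gripper": 0},
  {"tx": 0,"ty": 0,"tz": 0.1,"rx": 0,"ry": 0,"rz": 0,"gripper": 0},
  {"tx": 0,"ty": 0,"tz": 0.12,"rx": 0,"ry": 0,"rz": 0,"gripper": 0},
  {"tx": 0,"ty": 0,"tz": 0.14,"rx": 0,"ry": 0,"rz": 0,"gripper": 0},
  {"tx": 0,"ty": 0,"tz": 0.16,"rx": 0,"ry": 0,"rz": 0,"gripper": 0},
  {"tx": 0,"ty": 0,"tz": 0.18,"rx": 0,"ry": 0,"rz": 0,"gripper": 0},
  {"tx": 0,"ty": 0,"tz": 0.18,"rx": 0,"ry": 0,"rz": 0,"gripper": 0},
  {"tx": 0,"ty": 0,"tz": 0.18,"rx": 0,"ry": 0,"rz": 0,"gripper": 0},
])

```text
clock: 18.45
tool_pos: [0.5191, 0.2236, 0.0548]
orientation: [1.789, 2.582, 0.001]
wrist_force: [-0.4, -0.1, 0.9]
grip_width: 0.0133
gripper_force: 60.0
```

The plug now rests on the tray floor, with its weight carried. I'll release and rise.

Emit:
arm_command([
  {"tx": 0,"ty": 0,"tz": 0,"rx": 0,"ry": 0,"rz": 0,"gripper": 1.5},
  {"tx": 0,"ty": 0,"tz": 0,"rx": 0,"ry": 0,"rz": 0,"gripper": 1.7},
  {"tx": 0,"ty": 0,"tz": 0,"rx": 0,"ry": 0,"rz": 0,"gripper": 2},
  {"tx": 0,"ty": 0,"tz": 0,"rx": 0,"ry": 0,"rz": 0,"gripper": 2.5},
  {"tx": 0,"ty": 0,"tz": 0,"rx": 0,"ry": 0,"rz": 0,"gripper": 3},
  {"tx": 0,"ty": 0,"tz": 0,"rx": 0,"ry": 0,"rz": 0,"gripper": 3.5},
  {"tx": 0,"ty": 0,"tz": 0,"rx": 0,"ry": 0,"rz": 0,"gripper": 4},
  {"tx": 0,"ty": 0,"tz": 0,"rx": 0,"ry": 0,"rz": 0,"gripper": 4},
  {"tx": 0,"ty": 0,"tz": 0,"rx": 0,"ry": 0,"rz": 0,"gripper": 4},
  {"tx": 0,"ty": 0,"tz": -0.3,"rx": 0,"ry": 0,"rz": 0,"gripper": 4},
], force=20)

```text
clock: 19.28
tool_pos: [0.5186, 0.2234, 0.0572]
orientation: [-1.789, -2.582, 0.001]
wrist_force: [0.7, -0.7, 0.7]
grip_width: 0.0398
gripper_force: 0.0
```

Emit:
arm_command([
  {"tx": 0,"ty": 0,"tz": -1,"rx": 0,"ry": 0,"rz": 0,"gripper": 4},
  {"tx": 0,"ty": 0,"tz": -2,"rx": 0,"ry": 0,"rz": 0,"gripper": 4},
  {"tx": 0,"ty": 0,"tz": -3,"rx": 0,"ry": 0,"rz": 0,"gripper": 4},
  {"tx": 0,"ty": 0,"tz": -4.5,"rx": 0,"ry": 0,"rz": 0,"gripper": 4},
  {"tx": 0,"ty": 0,"tz": -6,"rx": 0,"ry": 0,"rz": 0,"gripper": 4},
  {"tx": 0,"ty": 0,"tz": -7.5,"rx": 0,"ry": 0,"rz": 0,"gripper": 4},
  {"tx": 0,"ty": 0,"tz": -9,"rx": 0,"ry": 0,"rz": 0,"gripper": 4},
  {"tx": 0,"ty": 0,"tz": -10.5,"rx": 0,"ry": 0,"rz": 0,"gripper": 4},
  {"tx": 0,"ty": 0,"tz": -12,"rx": 0,"ry": 0,"rz": 0,"gripper": 4},
  {"tx": 0,"ty": 0,"tz": -13,"rx": 0,"ry": 0,"rz": 0,"gripper": 4},
])

```text
clock: 20.12
tool_pos: [0.5196, 0.2238, 0.1904]
orientation: [1.788, 2.581, 0.004]
wrist_force: [1.0, 0.9, -1.1]
grip_width: 0.0397
gripper_force: 0.0
```

```bash
python3 -c "
from h import *
save('end.png',env.grab_frame('side')[100:340,100:420].repeat(2,0).repeat(2,1))
print(np.round(env.observe()['wrist_force'],1))"
```

```text
[0.7 0.5 2.1]
```

View pics/end.png

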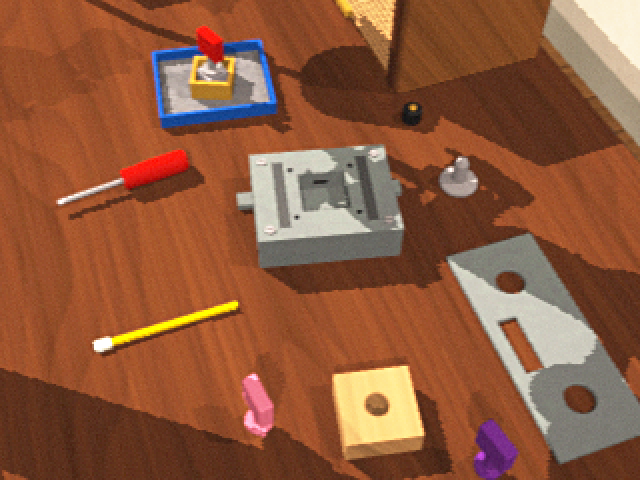

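The plug is upright in the tray at picture (212,78) with the rod standing in it. The bystanders look unmoved and the gripper is clear.

```bash
python3 -c "
from workcell import env
print(env.job_done())"
```

```text
the job is handed in; nothing more can be done
None
```

The job is handed in: the rod was screwed clockwise to its stop, and the plug was drawn straight up and set upright in the blue tray with the rod standing in it; the last picture shows the loose things unmoved, and no verdict came back.

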